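Put a bracket on the scanning turntable and turn it once round

TASK

Pick up the L-shaped angle bracket and set it down, without dropping it, standing on its foot in the rectangle drawn in the middle of the scanning turntable, centred and square with the rectangle (either way round), and let go of it. Then, by the upright knob near the disc's rim, turn the disc with the bracket riding on it through one full turn, in either direction, and leave the knob back at the pointer on the base, with the bracket still in the rectangle. Leave the other things on the table where they are.

Things in the scene. Friction and masses are not known exactly. Their poses are not given: they have to be found in the camera images.
- bracket: dark steel angle bracket, about 0.3 kg, loose, standing on its foot. Foot 48 mm (its x) by 76 mm (its y), 8 mm thick; along the whole -x edge of the foot rises an upright plate, 10 mm thick (x from -24 to -14 mm), 76 mm long in y, its top 60 mm above the underside. Origin: centre of the foot's underside; z up. It starts on the table at either of two places, at any yaw.
- turntable: fixed grey base of the scanning turntable, at any yaw: round, 200 mm across. Its origin is on the turning axis at table height; its +x points to a low dark steel pointer block that stands beside the disc, 139 to 165 mm from the axis, 35 mm high. A plain aluminium disc, 250 mm across, its upper face 40 mm above the table, turns on it.
- spot (a point): centre of the disc's upper face and of the rectangle drawn there in thin black lines, 70 mm (x) by 98 mm (y) over the outside of the lines: it leaves about 10 mm all round the bracket's foot, whose 48 mm side goes along the 70 mm side. It turns with the disc; its x points to the knob, z up.
- knob_grip (a point): point to grip on the disc's upright turning knob, on the knob's axis, 100 mm from the disc's axis and 38 mm above the disc's upper face (78 mm above the table). The knob is a black plastic cylinder 22 mm in diameter, its top 58 mm above the disc's upper face; it spins freely on its own pin, so a grasp need not turn with the disc. This point moves with the disc.
- disc (a joint): angle of the disc, rad, growing counterclockwise from above; 0 at the start, with the knob at the pointer; one full turn is 6.28 or -6.28. It turns easily both ways and stays where it is left.
- profile: bystander: offcut of square aluminium profile, 40 x 110 (y) x 40 mm, lying on the table at the place the bracket does not take; origin at the centre of its underside
- pendant: bystander: black teach pendant lying flat, 150 x 230 (y) x 26 mm; origin at the centre of its underside
- stop_box: bystander: yellow emergency stop box 75 x 75 x 55 mm with a red mushroom button up to 81 mm; origin at the centre of its underside
Not all that is in view belongs to the job. Of the things like the bracket, leave any that is orange; of the rest the larger one is meant.

How it is judged:
On the way, in this order (a step that is already met when the one before it is completed fails the run):
1. the bracket stands released in the rectangle, within 12 mm of its centre along each side and 0.2 rad of square, with the disc still within 0.5 rad of its start (x of bracket in the frame of spot between -0.012 and 0.012 m and y of bracket in the frame of spot between -0.012 and 0.012 m and z of bracket in the frame of spot between -0.004 and 0.004 m and angle between bracket's own z axis and vertical below 0.1 rad and angle between the x axis of bracket and the x axis of spot, either way round below 0.2 rad and contact force between the fingers and bracket below 0.1 N and value of joint disc between -0.5 and 0.5 rad), for 0.2 s.
2. the disc has been turned half way round with the bracket in the rectangle (x of bracket in the frame of spot between -0.012 and 0.012 m and y of bracket in the frame of spot between -0.012 and 0.012 m and z of bracket in the frame of spot between -0.004 and 0.004 m and angle between bracket's own z axis and vertical below 0.1 rad and angle between the x axis of bracket and the x axis of spot, either way round below 0.2 rad and (value of joint disc above 3 rad or value of joint disc below -3 rad)).
3. the disc has made a full turn, within 0.25 rad, with the bracket in the rectangle (x of bracket in the frame of spot between -0.012 and 0.012 m and y of bracket in the frame of spot between -0.012 and 0.012 m and z of bracket in the frame of spot between -0.004 and 0.004 m and angle between bracket's own z axis and vertical below 0.1 rad and angle between the x axis of bracket and the x axis of spot, either way round below 0.2 rad and (value of joint disc between 6.03 and 6.53 rad or value of joint disc between -6.53 and -6.03 rad)), for 0.2 s.
At the end, for the whole second after the job is handed in: bracket on its foot in the rectangle, released, at rest, within 12 mm of its centre along each side and 0.2 rad of square (either way round); disc still, one full turn (6.28 rad, within 0.25) either way from its start, knob at the pointer; other things within 25 mm of their places (all of step 3 and contact force between the fingers and bracket below 0.1 N and linear speed of bracket below 0.02 m/s and velocity of joint disc between -0.05 and 0.05 rad/s); the robot touches nothing.
It fails at once if the bracket is dropped or knocked: it moves faster than 0.5 m/s while not held (contact force between the fingers and bracket below 0.1 N and linear speed of bracket above 0.5 m/s).
It fails at once if the profile is pushed more than 25 mm from its place (distance of profile from where it was at the start of the episode above 0.025 m).
It fails at once if the pendant is pushed more than 25 mm from its place (distance of pendant from where it was at the start of the episode above 0.025 m).
It fails at once if the stop box is pushed more than 25 mm from its place (distance of stop_box from where it was at the start of the episode above 0.025 m).
It also fails if it takes over 72 s, if anything falls off the work surface, if the arm or the gripper's body presses on something with over 40 N, if the wrist force passes 120 N, or if a joint passes its speed limit or range.

ROBOT

A 6-joint arm with a two-finger parallel gripper is mounted at the origin on the work surface. World frame = base frame: x ahead of the robot, y to its left, z up, the work surface at z = 0. Lengths are in m, angles in rad, forces in N, time in s.
With the tool pointing down it reaches from about 0.375 to 0.9 m from the base axis. Payload 3.1 kg.
Tool frame: the origin (TCP) lies midway between the tips of the shut fingers; the grasp point (between the pads) lies 19 mm behind it; x points along the fingers, y is the direction in which the jaws open and shut, and the axes are right-handed (so a half turn about x gives the same grasp; the last joint's range is limited). The gripper opens to 87 mm and grips with 3 to 60 N. Pads are 19 mm wide; open, the fingers measure 117 mm over their backs; the gripper's body (75 mm by 190 mm) begins 51 mm behind the grasp point.
Start: joints at [1.129, 0.527, 1.433, -0, 1.181, -0.178], TCP at [0.162, 0.604, 0.223] pointing down, gripper open.
Joint ranges: [-3.08, 3.08], [-0.75, 2.2], [0.22, 2.44], [-1.43, 4.57], [0, 2.65], [-2.85, 2.85]. Speed limits (rad/s): [2.79, 2.79, 3.14, 3.14, 3.14, 3.14].

INTERFACE

Orientations are given as a unit quaternion [x, y, z, w].
In Python, from rig import get_obs, imaging, robot gives the robot as it stands.
- The arm moves only by the shell command python3 -m inch 'ROWS' [FORCE]. ROWS is JSON, a list of rows, each a list of 3 entries, a list of its own where there are three numbers: the finger opening in mm, from 0 to 87, then the shift along the tool's x, y, z in mm, then the turn, a rotation vector about the tool's x, y, z in degrees. In form: [[grip, [dx, dy, dz], [wx, wy, wz]], ...]. A call has 1 to 12 rows; each row shifts and turns the pose as measured when the row begins, along the tool's axes as they then stand; what a row does not reach is not made up. A row lasts 1/8 s, in which the tool goes at most 62.5 mm and 10.7 degrees, less where a joint would pass 70% of its speed; a pose out of reach is approached as far as the arm can. A call with a gripper value outside its range is refused whole. The fingers move at their own pace and stop on an object; FORCE is the grip in N (left out, the last holds). Time passes only in rows, so rows that do not move let the fingers close. It gives the time, the measured TCP pose, the force and the opening at its end, in the units of the state.
- get_obs(): the state, without advancing time (a new reading comes with each control period).
- imaging.camera(name): name is "scene" or "side" or "wrist"; returns the picture (420x560x3 uint8, red, green, blue); there is no depth.
- imaging.camera_params(name): a dict with "camera_matrix" (3x3 intrinsics, pixels), "xyz" and "rotation" of the camera in the world. Camera axes: x right, y down, z forward; pixel columns grow to the right and rows downward; lengths in m; the calibration is good to about 2 mm. A picture is of the moment at which its call begins: read the wrist's pose just before it. camera_params takes no time and is no camera call; for the wrist camera it gives the pose at the moment of the call.
- robot.hand_in(): hands the job in, once; it reports no verdict.
Trained networks look in the newest picture that a camera, given by its name, has taken for a name from the list of things; names that differ only in an ending like _2 or _b are one class to them, and where a whole thing is asked for, a point or a joint stands for the part that bears it (a point fixed in the world has none). Each returns a list of dicts, best first, with "confidence" (0 to 1); they miss things now and then, are a little off and sometimes report something else, mostly with a low value. They report only what shows in the picture. A call takes as long as a camera call. They do not tell look-alikes from the thing itself.
- imaging.cut_out(camera, target): "pixels" (420x560 bool, what is visible of it) and "box" ([centre column, centre row, width, height] in pixels, round what is visible of it).
- imaging.tip_of(camera, target): "pixel" ([column, row] in pixels: a listed point, or the origin of a listed thing).
The state is a dict: "time": time; "q": joint angles; "joint_velocities": joint speeds; "joint_torque": joint torques, N m; "position": TCP position; "tool_rot": TCP orientation; "ft_force": force on the tool from outside, world axes, zero at the start; "moment": the same for the moment, N m; "grip_width": finger opening in m.
Only numpy, scipy, OpenCV 4.12 (cv2) and the standard library are available. Lean on these libraries where they do the work, as an engineer would, in place of code of your own. Each camera call takes 0.05 s, during which the arm holds its last target. There are 200 camera calls.

## Working session

There is one attempt and no reset: what is moved stays moved. The work goes in short steps, Python scripts to look and compute and a shell command to move; the robot and the scene stay as the last step left them, time stands still between calls to the robot, and variables do not carry over. Pictures are saved under pics/ and viewed, about 8 in all and at most 12, crops included, and the job is handed in when it is done.

```bash
ls; mkdir -p pics; cat > h.py <<'E'
import numpy as np, cv2
from scipy.spatial.transform import Rotation as R
from rig import get_obs, imaging, robot
def P(name):
    p=imaging.camera_params(name); K=np.array(p["camera_matrix"]); r=np.array(p["rotation"]); 
    if r.shape!=(3,3): r=R.from_quat(r).as_matrix()
    return K,r,np.array(p["xyz"])
def ray(cam,px,z):
    K,r,t=cam; d=r@np.linalg.solve(K,[px[0],px[1],1.]); return t+d*(z-t[2])/d[2]
def proj(cam,X):
    K,r,t=cam; c=(np.atleast_2d(X)-t)@r; u=c@K.T; return u[:,:2]/u[:,2:]
def save(im,n): cv2.imwrite(f"pics/{n}.png",cv2.cvtColor(im,cv2.COLOR_RGB2BGR))
E
python3 - <<'E'
from h import *
ims=[]
for c in("scene","side"):
    im=imaging.camera(c); save(im,c+"0"); np.save(c+"0.npy",im); ims.append(im)
    cam=P(c); print(c,cam[2])
    for t,z in(("bracket",0),("profile",0),("turntable",0),("pendant",0),("stop_box",0),("spot",.04),("knob_grip",.078)):
        for d in imaging.tip_of(c,t)[:4]: print(t,round(d["confidence"],2),np.round(d["pixel"],1),np.round(ray(cam,d["pixel"],z),3))
o=get_obs(); print(o)
E
```

```text
pics
scene [1.15116948 0.35782475 1.04629323]
bracket 0.92 [341.6 275.8] [0.611 0.293 0.   ]
bracket 0.64 [371.5 309.4] [0.668 0.401 0.   ]
bracket 0.54 [323.8 321. ] [0.754 0.298 0.   ]
profile 0.64 [342.6 219.2] [0.429 0.227 0.   ]
turntable 0.61 [216.8 202. ] [ 0.545 -0.157  0.   ]
pendant 0.87 [434.6 259.1] [0.442 0.516 0.   ]
stop_box 0.87 [189.7 131.4] [ 0.314 -0.412  0.   ]
spot 0.94 [215.5 194. ] [ 0.543 -0.157  0.04 ]
knob_grip 0.6 [211.8 160.4] [ 0.456 -0.219  0.078]
side [ 0.20857224 -0.89592161  0.95377752]
bracket 0.74 [290.7 168.6] [ 0.688  0.426 -0.   ]
bracket 0.65 [283.2 191.9] [0.605 0.284 0.   ]
bracket 0.57 [315.2 182.9] [ 0.746  0.296 -0.   ]
bracket 0.47 [227.1 168.3] [0.435 0.52  0.   ]
profile 0.86 [243.5 211.4] [0.429 0.222 0.   ]
turntable 0.76 [309.5 279.4] [ 0.538 -0.16   0.   ]
pendant 0.75 [228.5 167.1] [0.443 0.527 0.   ]
stop_box 0.6 [260.3 370.3] [ 0.311 -0.394  0.   ]
spot 0.61 [309.3 269.9] [ 0.537 -0.157  0.04 ]
knob_grip 0.87 [287.5 282.6] [ 0.448 -0.211  0.078]
{'time': 0.8, 'q': array([ 1.12946558e+00,  5.27449805e-01,  1.43272427e+00, -1.85905142e-05,
        1.18140075e+00, -1.78462255e-01]), 'joint_velocities': array([ 0.00087785,  0.00235334,  0.00218488,  0.00055488, -0.0012766 ,
       -0.00036076]), 'joint_torque': array([-1.29889344e-03, -4.39950621e+01, -1.76979357e+01,  6.33560331e-02,
        5.02570812e-02, -3.92772534e-06]), 'position': array([0.16234611, 0.6035109 , 0.22257153]), 'tool_rot': array([ 0.09267237,  0.70100056, -0.09266407,  0.70101599]), 'ft_force': array([-0.75940913, -0.52096125,  0.53223173]), 'moment': array([ 0.00266653, -0.04590423,  0.04838366]), 'grip_width': 0.08693404858806118}
```

View pics/scene0.png

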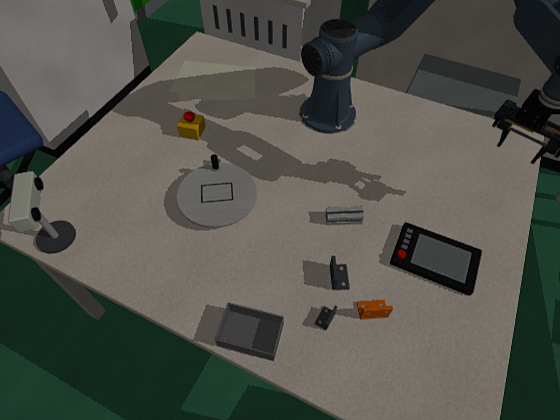

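```bash
python3 - <<'E'
import cv2,numpy as np
a=cv2.imread("pics/scene0.png")[235:345,285:425]; b=cv2.imread("pics/side0.png")[140:220,240:340]
a=cv2.resize(a,None,fx=4,fy=4,interpolation=2)[:, :400*2]; b=cv2.resize(b,None,fx=5,fy=5,interpolation=2)
cv2.imwrite("pics/c1.png",cv2.resize(a,(560,440))); cv2.imwrite("pics/c2.png",b)
E
```

```text
(no output)
```

View pics/c1.png

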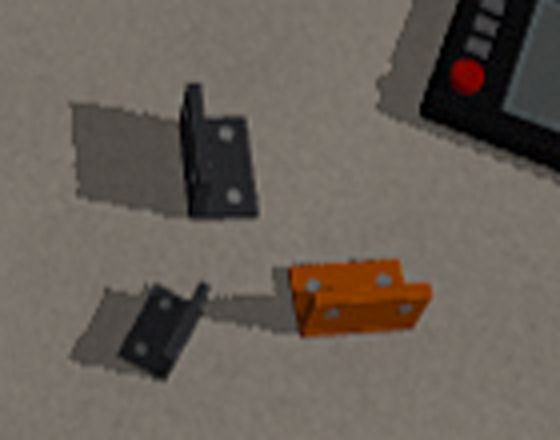

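Candidates: the large dark bracket at (341,275), the small dark one at (324,321) and the orange one at (372,309). I choose the first, since it is not orange and is the larger dark one. The crop shows its plate on the image-left side and its foot to the right. The disc is at (216,194) with the knob at (215,161). Next I fit the poses to silhouettes.

```bash
cat >> h.py <<'E'
from scipy.optimize import minimize
def box(x0,x1,y0,y1,z0,z1): return np.array([[x,y,z] for x in(x0,x1) for y in(y0,y1) for z in(z0,z1)])
BR=[box(-.024,.024,-.038,.038,0,.008),box(-.024,-.014,-.038,.038,0,.06)]
def rend(cam,p,z=0):
    m=np.zeros((840,1120),np.uint8); M=R.from_euler('z',p[2]).as_matrix()
    for b in BR:
        u=proj(cam,b@M.T+[p[0],p[1],z]); cv2.fillConvexPoly(m,cv2.convexHull(np.round((u*2+.5)*16).astype(np.int32)),1,shift=4)
    return m>0
def fit(cams,masks,x0,yaws,z=0):
    ms=[cv2.resize(m.astype(np.uint8),(1120,840),interpolation=0)>0 for m in masks]
    def f(p):
        s=0
        for c,m in zip(cams,ms):
            r=rend(c,p,z); s+=1-(r&m).sum()/max(1,(r|m).sum())
        return s/len(ms)
    out=[]
    for y in yaws:
        r=minimize(f,[*x0,y],method="Nelder-Mead",options=dict(initial_simplex=[[*x0,y],[x0[0]+.01,x0[1],y],[x0[0],x0[1]+.01,y],[x0[0],x0[1],y+.3]],xatol=1e-4,fatol=1e-4))
        out.append((r.fun,r.x))
    return sorted(out,key=lambda t:t[0])
def pick(cam,cn,t,X):
    """cut_out whose box centre lies nearest the projection of X"""
    c=proj(cam,X)[0]; L=imaging.cut_out(cn,t)
    return min(L,key=lambda d:np.hypot(*(np.array(d["box"][:2])-c)))if L else None
E
python3 - <<'E'
from h import *
cams,ms=[],[]
for c in("scene","side"):
    cam=P(c); d=pick(cam,c,"bracket",[.608,.289,.02])
    print(c,d["confidence"],d["box"],d["pixels"].sum()); cams.append(cam); ms.append(d["pixels"])
for s in fit(cams,ms,[.608,.289],np.arange(0,6.2,.6))[:4]: print(s[0],np.round(s[1],4))
# pointer/disc yaw: rectangle lines on disc
for c in("scene","side"):
    im=np.load(c+"0.npy"); cam=P(c); g=cv2.cvtColor(im,cv2.COLOR_RGB2GRAY).astype(float)
    s=np.linspace(-1,1,60); hx,hy=.0345,.0485
    pts=np.concatenate([np.c_[s*hx,0*s+k*hy] for k in(1,-1)]+[np.c_[0*s+k*hx,s*hy] for k in(1,-1)])
    def f(p):
        M=R.from_euler('z',p[2]).as_matrix()[:2,:2]; q=pts@M.T+p[:2]; u=proj(cam,np.c_[q,0*q[:,0]+.04])
        return cv2.remap(g.astype(np.float32),u[:,:1].astype(np.float32),u[:,1:].astype(np.float32),1).mean()
    b=min((f((x,y,w)),x,y,w) for x in np.arange(.53,.552,.002) for y in np.arange(-.166,-.148,.002) for w in np.arange(-2.95,-2.1,.03))
    r=minimize(f,b[1:],method="Nelder-Mead"); print(c,b,r.fun,np.round(r.x,4))
o=get_obs();print(R.from_quat(o["tool_rot"]).as_matrix().round(3))
print("wristcam in tool", R.from_quat(o["tool_rot"]).inv().apply(P("wrist")[2]-o["position"]), (R.from_quat(o["tool_rot"]).as_matrix().T@P("wrist")[1]).round(3), P("wrist")[0])
E
```

```text
scene 0.9 [339.1, 273.8, 15.9, 33.2] 445
side 0.55 [287.6, 187.5, 22.3, 23.2] 255
0.1298476091720227 [0.6181 0.2861 2.0281]
0.1298476091720227 [0.6181 0.286  2.0275]
0.13038026484007054 [0.6181 0.286  2.0234]
0.13780030866663584 [0.6188 0.2868 2.0636]
scene (np.float32(49.087418), np.float64(0.536), np.float64(-0.158), np.float64(-2.5900000000000025)) 46.82289123535156 [ 0.5347 -0.1581 -2.5739]
side (np.float32(92.23746), np.float64(0.538), np.float64(-0.16), np.float64(-2.5600000000000027)) 91.46204376220703 [ 0.5371 -0.1593 -2.5651]
[[ 0.     0.26   0.966]
 [ 0.     0.966 -0.26 ]
 [-1.     0.     0.   ]]
wristcam in tool [-1.62191937e-01 -1.51811337e-04 -7.42530474e-02] [[-0.001 -0.268  0.963]
 [ 1.     0.001  0.002]
 [-0.001  0.963  0.268]] [[323.24675743   0.         277.54052795]
 [  0.         323.24675743 205.86529744]
 [  0.           0.           1.        ]]
```

```bash
python3 -m inch '[[87,[0,-20,53],[0,0,0]],[87,[0,-20,53],[0,0,0]],[87,[0,-20,53],[0,0,0]],[87,[0,-20,53],[0,0,0]],[87,[0,-20,53],[0,0,0]],[87,[0,-20,53],[0,0,0]],[87,[0,-20,53],[0,0,0]],[87,[0,-20,53],[0,0,0]],[87,[0,-20,53],[0,0,0]],[87,[0,-20,53],[0,0,0]]]' 20; python3 -m inch '[[87,[0,0,0],[-10,0,0]],[87,[0,0,0],[-10,0,0]],[87,[0,0,0],[-10,0,0]],[87,[0,0,0],[-10,0,0]],[87,[0,0,0],[0,0,0]],[87,[0,0,0],[0,0,0]]]'
cat > br.py <<'E'
from h import *
import sys
def go(tag,x0,z=0,target_off=-.019):
    o=get_obs(); cam=P("wrist"); im=imaging.camera("wrist"); save(im,tag); np.save(tag+".npy",im)
    d=pick(cam,"wrist","bracket",[*x0,z+.02]); print(d["confidence"],d["box"],d["pixels"].sum())
    s=fit([cam],[d["pixels"]],x0,[2.03,1.8,2.3,-1.1],z)
    for q in s[:2]: print(q[0],np.round(q[1],4))
    p=s[0][1]; T=R.from_quat(o["tool_rot"]); print("tcp",o["position"].round(4),T.as_matrix().round(3).tolist())
    v=im.copy(); cs,_=cv2.findContours(cv2.resize(rend(cam,p,z).astype(np.uint8),(560,420)),0,2); cv2.drawContours(v,cs,-1,(0,255,0),1); save(v,tag+"v")
    return p,o,T
if __name__=="__main__":
    p,o,T=go(sys.argv[1],[.618,.286])
    g=np.array([p[0]-.019*np.cos(p[2]),p[1]-.019*np.sin(p[2]),.021])
    print("shift tool mm",T.inv().apply(g-o["position"])*1000); y=T.as_matrix()[:,1]
    print("turn about tool x deg",-np.degrees((p[2]-np.arctan2(y[1],y[0])+np.pi/2)%np.pi-np.pi/2))
E
python3 br.py w1
```

```text
time: 2.15
position: [0.635, 0.269, 0.2236]
tool_rot: [0.092, 0.7, -0.087, 0.702]
ft_force: [0.4, 0.5, -0.3]
grip_width: 0.0869
time: 2.9
position: [0.6403, 0.2634, 0.2223]
tool_rot: [-0.158, 0.687, 0.161, 0.691]
ft_force: [-0.0, 0.2, 0.0]
grip_width: 0.087
0.9 [302.7, 177.0, 44.6, 80.8] 2797
0.02926786650358204 [0.6175 0.2864 2.0423]
0.02986899563318779 [0.6178 0.2866 2.0419]
tcp [0.6403 0.2634 0.2223] [[0.005, -0.438, 0.899], [0.005, 0.899, 0.438], [-1.0, 0.003, 0.007]]
shift tool mm [201.2264912   11.1187591  -11.42466956]
turn about tool x deg -1.0155931738863357
```

View pics/w1v.png

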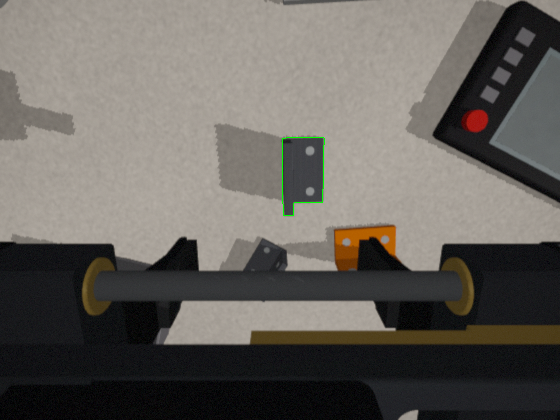

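The green overlay matches the bracket exactly (plate left at column 288, foot to column 323), so I go down and grip the plate.

```bash
python3 -m inch '[[87,[0,11,-11],[-1,0,0]],[87,[40,0,0],[0,0,0]],[87,[40,0,0],[0,0,0]],[87,[40,0,0],[0,0,0]],[87,[0,0,0],[0,0,0]]]'; python3 - <<'E'
from h import *
o=get_obs();T=R.from_quat(o["tool_rot"]);p=np.array([.6175,.2864,2.0423])
g=np.array([p[0]-.019*np.cos(p[2]),p[1]-.019*np.sin(p[2]),.021]);print(T.inv().apply(g-o["position"])*1000,T.as_matrix().round(3))
y=T.as_matrix()[:,1];print(-np.degrees(p[2]-np.arctan2(y[1],y[0])))
E
```

```text
time: 3.62
position: [0.6223, 0.2718, 0.1018]
tool_rot: [-0.164, 0.685, 0.168, 0.69]
ft_force: [-0.4, 0.3, -0.5]
grip_width: 0.0872
[80.75496452 -4.11647076  1.61536026] [[ 0.006 -0.456  0.89 ]
 [ 0.007  0.89   0.456]
 [-1.     0.003  0.009]]
0.11777874714970851
```

```bash
python3 -m inch '[[87,[0,-4,2],[0,0.5,0]],[87,[40,0,0],[0,0,0]],[87,[30,0,0],[0,0,0]],[87,[10,0,0],[0,0,0]],[87,[0,0,0],[0,0,0]]]'; python3 - <<'E'
from h import *
o=get_obs();T=R.from_quat(o["tool_rot"]);p=np.array([.6175,.2864,2.0423])
g=np.array([p[0]-.019*np.cos(p[2]),p[1]-.019*np.sin(p[2]),.021]);print(T.inv().apply(g-o["position"])*1000,T.as_matrix().round(3),o["ft_force"])
E
```

```text
time: 4.25
position: [0.6346, 0.2719, 0.0318]
tool_rot: [-0.165, 0.681, 0.167, 0.694]
ft_force: [0.4, -0.4, -0.2]
grip_width: 0.0873
[10.59127554  1.73528008 -8.81756465] [[ 0.017 -0.457  0.889]
 [ 0.007  0.89   0.457]
 [-1.    -0.001  0.019]] [ 0.36658707 -0.41276435 -0.15679596]
```

```bash
python3 -m inch '[[87,[6,2,-9],[0,1,0]],[87,[0,0,0],[0,0,0]],[87,[0,0,0],[0,0,0]]]'; python3 - <<'E'
from h import *
o=get_obs();T=R.from_quat(o["tool_rot"]);p=np.array([.6175,.2864,2.0423])
g=np.array([p[0]-.019*np.cos(p[2]),p[1]-.019*np.sin(p[2]),.021]);print(T.inv().apply(g-o["position"])*1000,T.as_matrix().round(3),o["ft_force"])
E
```

```text
time: 4.62
position: [0.6275, 0.2701, 0.0292]
tool_rot: [-0.167, 0.685, 0.166, 0.69]
ft_force: [0.4, 0.1, 0.3]
grip_width: 0.0867
[ 8.22232843  0.15013087 -1.57794507] [[ 0.007 -0.457  0.89 ]
 [ 0.     0.89   0.457]
 [-1.    -0.003  0.006]] [0.4026203  0.14577798 0.28760811]
```

```bash
python3 -m inch '[[87,[7,0,-2],[0,0.3,0]],[20,[0,0,0],[0,0,0]],[5,[0,0,0],[0,0,0]],[5,[0,0,0],[0,0,0]],[5,[0,0,0],[0,0,0]],[5,[0,0,0],[0,0,0]],[5,[0,0,0],[0,0,0]],[5,[0,0,0],[0,0,0]]]' 35; python3 -c "
from h import *
o=get_obs();print(o['position'],R.from_quat(o['tool_rot']).as_matrix().round(3),o['ft_force'],o['grip_width'])"
```

```text
time: 5.62
position: [0.6261, 0.2692, 0.0222]
tool_rot: [-0.167, 0.687, 0.165, 0.688]
ft_force: [0.2, 0.4, -0.3]
grip_width: 0.0249
[0.62608871 0.26916142 0.0222096 ] [[ 0.002 -0.457  0.89 ]
 [-0.002  0.89   0.457]
 [-1.    -0.003  0.001]] [ 0.19439608  0.35690757 -0.26744435] 0.02494877863684213
```

Fingers are still closing.

```bash
python3 -m inch '[[2,[0,0,0],[0,0,0]],[2,[0,0,0],[0,0,0]],[2,[0,0,0],[0,0,0]],[2,[0,0,0],[0,0,0]],[2,[0,0,0],[0,0,0]]]' 35; python3 -m inch '[[2,[-15,0,0],[0,0,0]],[2,[-40,0,0],[0,0,0]],[2,[-40,0,0],[0,0,0]],[2,[-40,0,0],[0,0,0]],[2,[0,0,0],[0,0,0]],[2,[0,0,0],[0,0,0]]]'; python3 -c "
from h import *
o=get_obs();print(o['position'],R.from_quat(o['tool_rot']).as_matrix().round(3),o['ft_force'],o['grip_width'])"
```

```text
time: 6.25
position: [0.6261, 0.2691, 0.0223]
tool_rot: [-0.167, 0.687, 0.165, 0.688]
ft_force: [0.1, -0.3, 0.1]
grip_width: 0.0093
time: 7.0
position: [0.622, 0.2686, 0.1589]
tool_rot: [-0.167, 0.69, 0.165, 0.684]
ft_force: [0.6, -0.4, -4.6]
grip_width: 0.0096
[0.62196582 0.26861161 0.15894027] [[-0.007 -0.457  0.89 ]
 [-0.005  0.89   0.457]
 [-1.    -0.001 -0.009]] [ 0.58668774 -0.35406625 -4.63408826] 0.00960886131913526
```

```bash
python3 -m inch '[[2,[-3,-20,-17],[0,0,0]],[2,[-3,-34,-29],[0,0,0]],[2,[-3,-34,-29],[0,0,0]],[2,[0,-34,-29],[0,0,0]],[2,[0,-34,-29],[0,0,0]],[2,[0,-34,-29],[0,0,0]],[2,[0,-34,-29],[0,0,0]],[2,[0,-34,-29],[0,0,0]],[2,[0,-30,-26],[0,0,0]],[2,[0,-15,-13],[0,0,0]],[2,[0,0,0],[0,0,0]]]'; python3 -m inch '[[2,[0,0,0],[5,0,0]],[2,[0,0,0],[9,0,0]],[2,[0,0,0],[10,0,0]],[2,[0,0,0],[10,0,0]],[2,[0,0,0],[10,0,0]],[2,[0,0,0],[10,0,0]],[2,[0,0,0],[10,0,0]],[2,[0,0,0],[10,0,0]],[2,[0,0,0],[6,0,0]],[2,[0,0,0],[4,0,0]],[2,[0,0,0],[0,0,0]],[2,[0,0,0],[0,0,0]]]'
python3 - <<'E'
from h import *
o=get_obs();print(o['position'],R.from_quat(o['tool_rot']).as_matrix().round(3),o['ft_force'],o['grip_width'])
cam=P("wrist"); im=imaging.camera("wrist"); np.save("w2.npy",im)
M=R.from_euler('z',-2.57).as_matrix(); 
q=np.array([[.035,.049,0],[.035,-.049,0],[-.035,-.049,0],[-.035,.049,0]])@M.T+[.536,-.1587,.04]
u=proj(cam,q).round().astype(int); print(u.tolist(),proj(cam,M@[.1,0,0]+[.536,-.1587,.078]))
v=im.copy()
for a in u: cv2.circle(v,tuple(int(t) for t in a),3,(0,255,0),1)
save(v,"w2")
E
```

```text
time: 8.38
position: [0.515, -0.1288, 0.151]
tool_rot: [-0.163, 0.702, 0.17, 0.672]
ft_force: [0.4, -0.3, -3.8]
grip_width: 0.01
time: 9.88
position: [0.5081, -0.1107, 0.1387]
tool_rot: [0.341, 0.64, -0.354, 0.591]
ft_force: [0.2, -0.7, -5.0]
grip_width: 0.0097
[ 0.50808491 -0.11070678  0.13874907] [[-0.068  0.855  0.515]
 [ 0.018  0.517 -0.856]
 [-0.998 -0.049 -0.051]] [ 0.24055501 -0.66588976 -4.98484565] 0.009710711772933865
[[245, 324], [240, 221], [323, 220], [322, 325]] [[152.74388039 295.88922156]]
```

View pics/w2.png

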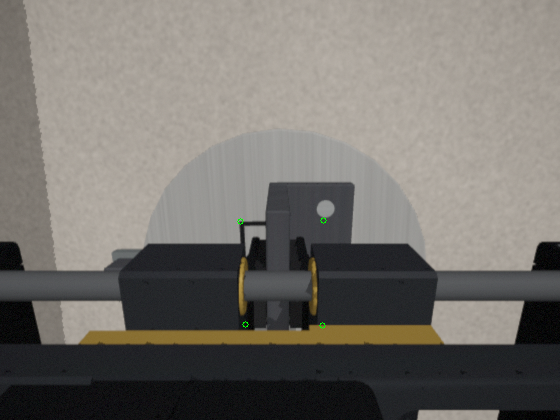

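The black line corner at (241,222) coincides with my projected rectangle corner, so the disc pose is good. The tool has drifted and tilted about 4°, so I correct that first.

```bash
cat > t.py <<'E'
from h import *
import sys
def rel(x,y,z,yaw):
    o=get_obs();T=R.from_quat(o["tool_rot"]); yv=np.array([np.cos(yaw),np.sin(yaw),0]); xv=np.array([0,0,-1.])
    G=R.from_matrix(np.c_[xv,yv,np.cross(xv,yv)])
    print("shift",(T.inv().apply(np.array([x,y,z])-o["position"])*1000).round(1),"turn",np.degrees((T.inv()*G).as_rotvec()).round(2),"at",o["position"].round(4),"F",o["ft_force"].round(1),"t",o["time"])
if __name__=="__main__": rel(*map(float,sys.argv[1:5]))
E
python3 t.py .520 -.169 .15 .572
```

```text
shift [-13.1 -20.5  55.5] turn [-1.69 -2.97  2.76] at [ 0.508  -0.1107  0.1388] F [ 0.1  0.2 -5.1] t 9.925
```

```bash
python3 -m inch '[[2,[-7,-10,28],[-0.8,-1.5,1.4]],[2,[-6,-10,28],[-0.8,-1.5,1.4]],[2,[0,0,0],[0,0,0]],[2,[0,0,0],[0,0,0]]]'; python3 t.py .520 -.169 .15 .572
```

```text
time: 10.42
position: [0.5203, -0.1684, 0.1496]
tool_rot: [0.338, 0.622, -0.337, 0.621]
ft_force: [0.1, 0.5, -3.9]
grip_width: 0.0094
shift [-0.4 -0.6  0.3] turn [ 0.17 -0.1  -0.04] at [ 0.5203 -0.1684  0.1496] F [ 0.1  0.5 -3.9] t 10.425
```

```bash
python3 -m inch '[[2,[20,0,0],[0,0,0]],[2,[25,0,0],[0,0,0]],[2,[20,0,0],[0,0,0]],[2,[8,0,0],[0,0,0]],[2,[0,0,0],[0,0,0]],[2,[0,0,0],[0,0,0]]]'; python3 t.py .520 -.169 .063 .572
```

```text
time: 11.18
position: [0.5203, -0.1636, 0.0751]
tool_rot: [0.337, 0.623, -0.335, 0.621]
ft_force: [-0.1, 0.1, -3.3]
grip_width: 0.0097
shift [12.  -3.2  4.4] turn [ 0.44 -0.25 -0.02] at [ 0.5203 -0.1636  0.0751] F [-0.1  0.1 -3.3] t 11.175
```

```bash
python3 -m inch '[[2,[4,-3.2,4.4],[0.4,-0.25,0]],[2,[0,0,0],[0,0,0]],[2,[0,0,0],[0,0,0]]]'; python3 t.py .520 -.169 .063 .572
python3 - <<'E'
from h import *
o=get_obs(); T=R.from_quat(o["tool_rot"]); b=T.apply([.0222,.019,0])+o["position"]; print("bracket expected",b)
vs=[]
M=R.from_euler('z',-2.57).as_matrix(); q=np.array([[.035,.049,0],[.035,-.049,0],[-.035,-.049,0],[-.035,.049,0]])@M.T+[.536,-.1587,.04]
for c,(x,y) in(("scene",(216,185)),("side",(309,260))):
    cam=P(c); im=imaging.camera(c); m=rend(cam,[b[0],b[1],.572],b[2]); S=8
    v=im[y-35:y+35,x-45:x+45]; v=cv2.resize(v,None,fx=S,fy=S,interpolation=2)
    mm=cv2.resize(m[2*(y-35):2*(y+35),2*(x-45):2*(x+45)].astype(np.uint8),(v.shape[1],v.shape[0]),interpolation=0)
    cs,_=cv2.findContours(mm,0,2); cv2.drawContours(v,cs,-1,(0,255,0),1)
    u=((proj(cam,q)-[x-45,y-35]+.5)*S).round().astype(np.int32); cv2.polylines(v,[u],True,(255,0,0),1); vs.append(cv2.resize(v,(400,311)))
save(np.hstack(vs),"pl1")
E
```

```text
time: 11.55
position: [0.521, -0.1701, 0.0724]
tool_rot: [0.339, 0.619, -0.339, 0.622]
ft_force: [-0.2, -1.0, -4.6]
grip_width: 0.0094
shift [ 9.4 -0.3 -1.5] turn [ 0.01  0.19 -0.11] at [ 0.521  -0.1701  0.0724] F [-0.2 -1.  -4.6] t 11.55
bracket expected [ 0.53705894 -0.15983775  0.05022587]
```

View pics/pl1.png

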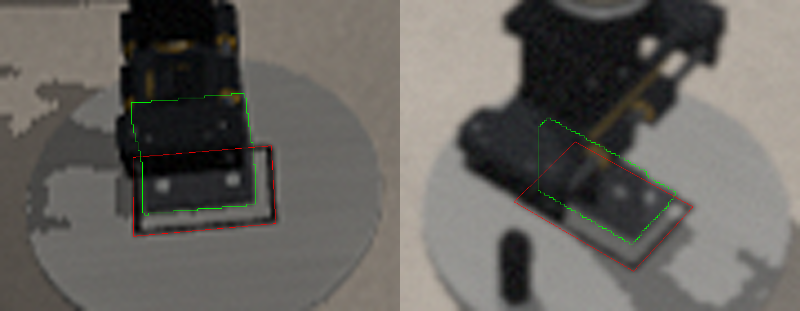

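Both views agree with the model: the foot corners sit on the green outline and the rectangle is where computed. Lowering to contact.

```bash
python3 -m inch '[[2,[4,0,-1.5],[0,0.2,0]],[2,[4,0,0],[0,0,0]],[2,[0,0,0],[0,0,0]],[2,[0,0,0],[0,0,0]]]'; python3 t.py .520 -.169 .063 .572
```

```text
time: 12.15
position: [0.52, -0.1685, 0.0636]
tool_rot: [0.339, 0.621, -0.338, 0.621]
ft_force: [0.1, -0.7, -4.2]
grip_width: 0.0099
shift [ 0.6 -0.3  0.4] turn [ 0.02 -0.06 -0.09] at [ 0.52   -0.1685  0.0636] F [ 0.1 -0.7 -4.2] t 12.15
```

```bash
python3 -m inch '[[2,[1.5,0,0],[0,0,0]],[2,[0,0,0],[0,0,0]],[2,[0,0,0],[0,0,0]]]'; python3 t.py .520 -.169 .063 .572
```

```text
time: 12.52
position: [0.5202, -0.1686, 0.0623]
tool_rot: [0.339, 0.621, -0.338, 0.621]
ft_force: [0.3, 0.1, -2.9]
grip_width: 0.0096
shift [-0.7 -0.4  0.3] turn [ 0.02 -0.03 -0.11] at [ 0.5202 -0.1686  0.0623] F [ 0.3  0.1 -2.9] t 12.525
```

Nearly in contact; one more half-millimetre, then release slowly.

```bash
python3 -m inch '[[2,[0.7,0,0],[0,0,0]],[2,[0,0,0],[0,0,0]],[2,[0,0,0],[0,0,0]]]'; python3 -m inch '[[20,[0,0,0],[0,0,0]],[40,[0,0,0],[0,0,0]],[40,[0,0,0],[0,0,0]],[40,[0,0,0],[0,0,0]],[40,[0,0,0],[0,0,0]],[40,[0,0,0],[0,0,0]]]';python3 t.py .520 -.169 .063 .572
```

```text
time: 12.9
position: [0.5202, -0.1686, 0.0622]
tool_rot: [0.339, 0.621, -0.338, 0.621]
ft_force: [-0.1, 0.4, -1.8]
grip_width: 0.0101
time: 13.65
position: [0.5217, -0.1694, 0.0629]
tool_rot: [0.339, 0.619, -0.338, 0.622]
ft_force: [1.0, 0.5, 0.5]
grip_width: 0.0401
shift [-0.1 -1.2 -1.3] turn [ 0.02  0.17 -0.22] at [ 0.5217 -0.1694  0.0629] F [1.  0.5 0.5] t 13.65
```

```bash
python3 -m inch '[[40,[-20,0,0],[0,0,0]],[40,[-45,0,0],[0,0,0]],[40,[-45,0,0],[0,0,0]],[40,[-45,0,-35],[0,0,0]],[40,[-20,0,-50],[0,0,0]],[40,[0,0,0],[0,0,0]],[40,[0,0,0],[0,0,0]]]';python3 t.py .452 -.213 .059 .572
cat > chk.py <<'E'
from h import *
import sys
def main(tag,a0,spot):  # a0: spot yaw guess
    cam=P("wrist"); im=imaging.camera("wrist"); save(im,tag); np.save(tag+".npy",im); g=cv2.cvtColor(im,cv2.COLOR_RGB2GRAY).astype(np.float32)
    d=pick(cam,"wrist","bracket",[*spot,.05])
    if d: 
        s=fit([cam],[d["pixels"]],spot,[a0+np.pi,a0+np.pi+.1],.04)[0]; print("bracket",d["confidence"],s[0],s[1].round(4))
    for k in imaging.tip_of("wrist","knob_grip")[:2]: print("knob",k["confidence"],ray(cam,k["pixel"],.078).round(4))
    l=np.linspace(-1,1,60); hx,hy=.0345,.0485
    pts=np.concatenate([np.c_[l*hx,0*l+k*hy] for k in(1,-1)]+[np.c_[0*l+k*hx,l*hy] for k in(1,-1)])
    def f(p):
        M=R.from_euler('z',p[2]).as_matrix()[:2,:2]; q=pts@M.T+p[:2]; u=proj(cam,np.c_[q,0*q[:,0]+.04]).astype(np.float32)
        return np.minimum(120,cv2.remap(g,u[:,:1],u[:,1:],1)).mean()
    b=min((f((x,y,w)),x,y,w) for x in spot[0]+np.arange(-.008,.009,.001) for y in spot[1]+np.arange(-.008,.009,.001) for w in a0+np.arange(-.15,.16,.03))
    r=minimize(f,b[1:],method="Nelder-Mead"); print("rect",r.fun,r.x.round(4))
    if d:
        p=s[1]; print("bracket in spot mm",(R.from_euler('z',-r.x[2]).apply([*(p[:2]-r.x[:2]),0])*1000).round(1))
main(sys.argv[1],float(sys.argv[2]),[.536,-.1587])
E
python3 chk.py w3 -2.57
```

```text
time: 14.52
position: [0.4744, -0.0969, 0.243]
tool_rot: [0.34, 0.619, -0.338, 0.622]
ft_force: [-0.4, 0.4, -0.1]
grip_width: 0.04
shift [183.9 -82.5  84.9] turn [-0.05  0.2  -0.29] at [ 0.4744 -0.0969  0.243 ] F [-0.4  0.4 -0.1] t 14.525
bracket 0.94 0.275011379153391 [ 0.5355 -0.1578  0.5724]
knob 0.85 [ 0.4552 -0.2131  0.078 ]
rect 59.49814224243164 [ 0.5368 -0.1597 -2.56  ]
bracket in spot mm [ 0.1 -2.3  0. ]
```

View pics/w3.png

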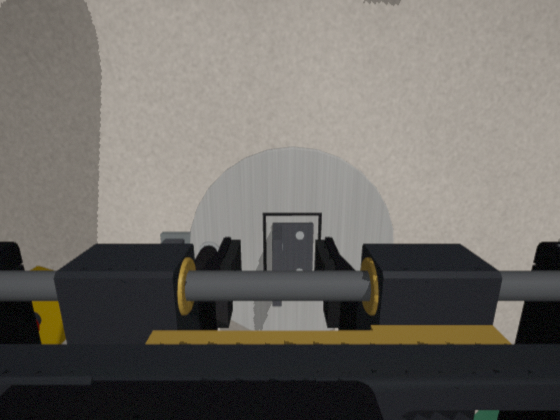

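The bracket stands about centred, with roughly equal gaps (columns 265–272 and 313–320). Now to the knob, left of it.

```bash
python3 -m inch '[[65,[0,-40,42],[0,0,0]],[65,[0,-41,42],[0,0,0]],[65,[0,0,0],[0,0,0]],[65,[40,0,0],[0,0,0]],[65,[40,0,0],[0,0,0]],[65,[0,0,0],[0,0,0]],[65,[0,0,0],[0,0,0]]]';python3 t.py .4537 -.2142 .059 .575
```

```text
time: 15.55
position: [0.4537, -0.2171, 0.1566]
tool_rot: [0.342, 0.62, -0.338, 0.62]
ft_force: [-0.6, 0.0, 1.1]
grip_width: 0.0651
shift [97.6  1.1 -2.2] turn [-0.43 -0.13 -0.23] at [ 0.4537 -0.2171  0.1566] F [-0.6  0.   1.1] t 15.55
```

```bash
python3 -m inch '[[65,[30,1,-2],[0,0,0]],[65,[35,0,0],[0,0,0]],[65,[25,0,0],[0,0,0]],[65,[0,0,0],[0,0,0]],[65,[0,0,0],[0,0,0]]]';python3 t.py .4537 -.2142 .059 .575
```

```text
time: 16.18
position: [0.461, -0.218, 0.0726]
tool_rot: [0.34, 0.614, -0.339, 0.626]
ft_force: [-0.0, -0.5, -0.5]
grip_width: 0.0647
shift [13.5 -4.3 -7.3] turn [-0.32  0.82 -0.58] at [ 0.461  -0.218   0.0726] F [-0.  -0.5 -0.5] t 16.175
```

```bash
python3 -m inch '[[65,[8,-4.3,-7.3],[-0.3,0.8,-0.6]],[65,[0,0,0],[0,0,0]],[65,[0,0,0],[0,0,0]]]';python3 t.py .4537 -.2142 .059 .575; python3 -c "
from h import *
for c in ('scene','side'):
    imaging.camera(c)
    for d in imaging.tip_of(c,'knob_grip')[:2]: print(d['confidence'],ray(P(c),d['pixel'],.078))"
```

```text
time: 16.55
position: [0.4546, -0.2149, 0.0668]
tool_rot: [0.337, 0.62, -0.338, 0.623]
ft_force: [-0.1, 0.2, -0.1]
grip_width: 0.0651
shift [ 7.8 -0.4 -1.1] turn [ 0.03  0.26 -0.04] at [ 0.4546 -0.2149  0.0668] F [-0.1  0.2 -0.1] t 16.55
0.71 [ 0.46477041 -0.20671001  0.078     ]
0.78 [ 0.45152289 -0.21468932  0.078     ]
```

```bash
python3 -m inch '[[65,[7,-0.4,-1],[0,0.3,0]],[40,[0,0,0],[0,0,0]],[28,[0,0,0],[0,0,0]],[28,[0,0,0],[0,0,0]],[28,[0,0,0],[0,0,0]],[15,[0,0,0],[0,0,0]],[15,[0,0,0],[0,0,0]],[15,[0,0,0],[0,0,0]],[15,[0,0,0],[0,0,0]],[15,[0,0,0],[0,0,0]]]' 20;python3 t.py .4537 -.2142 .059 .575
```

```text
time: 18.0
position: [0.4525, -0.2143, 0.0587]
tool_rot: [0.338, 0.623, -0.337, 0.62]
ft_force: [-1.4, -1.7, 0.8]
grip_width: 0.021
shift [-0.3  1.1  0.6] turn [ 0.04 -0.18  0.06] at [ 0.4525 -0.2143  0.0587] F [-1.4 -1.7  0.8] t 18.0
```

```bash
cat > ring.py <<'E'
from h import *
import sys
C=np.array([.5368,-.1597]); C=C if len(sys.argv)<4 else np.array([float(sys.argv[2]),float(sys.argv[3])])
step=float(sys.argv[1]); yaw=.575
o=get_obs();T=R.from_quat(o["tool_rot"]); yv=np.array([np.cos(yaw),np.sin(yaw),0]); zv=np.array([np.sin(yaw),-np.cos(yaw),0]); xv=np.array([0,0,-1.])
G=R.from_matrix(np.c_[xv,yv,zv]); p=o["position"]; r=p[:2]-C
th=np.arctan2(r@zv[:2],-r@yv[:2]); print("theta",np.degrees(th).round(1),"r mm",1000*np.hypot(*r),"z",p[2].round(4),"turn",np.degrees((T.inv()*G).as_rotvec()).round(1),"F",o["ft_force"].round(1),"grip",o["grip_width"],"t",o["time"])
a=th+np.radians(step)*np.arange(13); w=100*np.c_[-np.cos(a),np.sin(a)]; w[0]=1000*np.array([r@yv[:2],r@zv[:2]])
print([[float(x) for x in v] for v in np.diff(w,axis=0).round(1)])
E
python3 ring.py 8
```

```text
theta -0.0 r mm 100.50330163499211 z 0.0587 turn [ 0.  -0.2  0.1] F [-1.4 -1.7  0.8] grip 0.02104003219571126 t 18.0
[[1.5, 13.9], [2.9, 13.6], [4.8, 13.1], [6.5, 12.3], [8.2, 11.3], [9.7, 10.0], [11.0, 8.6], [12.1, 7.0], [12.9, 5.2], [13.5, 3.4], [13.9, 1.5], [13.9, -0.5]]
```

```bash
python3 -m inch '[[15,[0,0.5,8],[0,0,0]],[15,[0,2,14],[0,0,0]],[15,[0,3.5,13.5],[0,0,0]],[15,[0,5,13],[0,0,0]],[15,[0,7,12],[0,0,0]],[15,[0,0,0],[0,0,0]]]'; python3 ring.py 8
```

```text
time: 18.75
position: [0.5078, -0.2561, 0.0588]
tool_rot: [0.342, 0.62, -0.336, 0.621]
ft_force: [1.3, 1.7, 0.3]
grip_width: 0.0213
theta 40.3 r mm 100.67344452612872 z 0.0588 turn [-0.2 -0.2 -0.4] F [1.3 1.7 0.3] grip 0.021262885059649017 t 18.75
[[10.3, 9.5], [11.0, 8.5], [12.1, 6.9], [13.0, 5.2], [13.6, 3.3], [13.9, 1.4], [13.9, -0.6], [13.7, -2.5], [13.2, -4.4], [12.5, -6.2], [11.5, -7.9], [10.3, -9.4]]
```

```bash
python3 -m inch '[[15,[0,6,5],[0,0,0]],[15,[0,11,8.5],[0,0,0]],[15,[0,12,7],[0,0,0]],[15,[0,13,5],[0,0,0]],[15,[0,13.6,3.3],[0,0,0]],[15,[0,13.9,1.4],[0,0,0]],[15,[0,13.9,-0.6],[0,0,0]],[15,[0,0,0],[0,0,0]]]'; python3 ring.py 8
```

```text
time: 19.75
position: [0.6023, -0.2357, 0.0588]
tool_rot: [0.341, 0.619, -0.336, 0.622]
ft_force: [1.3, -0.1, 0.1]
grip_width: 0.0213
theta 97.8 r mm 100.32919567355103 z 0.0588 turn [-0.2 -0.  -0.4] F [ 1.3 -0.1  0.1] grip 0.021260361737129408 t 19.75
[[13.6, -3.2], [13.1, -4.7], [12.3, -6.5], [11.3, -8.2], [10.1, -9.7], [8.6, -11.0], [7.0, -12.1], [5.3, -12.9], [3.4, -13.5], [1.5, -13.9], [-0.4, -13.9], [-2.4, -13.7]]
```

```bash
python3 -m inch '[[15,[0,8,-2],[0,0,0]],[15,[0,13,-4.5],[0,0,0]],[15,[0,12.3,-6.3],[0,0,0]],[15,[0,11.3,-8.2],[0,0,0]],[15,[0,10,-9.7],[0,0,0]],[15,[0,8.6,-11],[0,0,0]],[15,[0,7,-12],[0,0,0]],[15,[0,5.3,-13],[0,0,0]],[15,[0,0,0],[0,0,0]]]'; python3 ring.py 8
```

```text
time: 20.88
position: [0.632, -0.1306, 0.0588]
tool_rot: [0.342, 0.619, -0.336, 0.622]
ft_force: [2.0, 1.4, -3.1]
grip_width: 0.0213
theta 164.0 r mm 99.57566572849474 z 0.0588 turn [-0.2  0.  -0.6] F [ 2.   1.4 -3.1] grip 0.0212930175800205 t 20.875
[[3.3, -13.5], [1.0, -13.9], [-1.0, -13.9], [-2.9, -13.6], [-4.8, -13.1], [-6.6, -12.3], [-8.2, -11.3], [-9.7, -10.0], [-11.0, -8.6], [-12.1, -7.0], [-12.9, -5.2], [-13.5, -3.4]]
```

```bash
python3 -m inch '[[15,[0,2.5,-8],[0,0,0]],[15,[0,1.2,-14],[0,0,0]],[15,[0,-1,-14],[0,0,0]],[15,[0,-3,-13.6],[0,0,0]],[15,[0,-4.8,-13],[0,0,0]],[15,[0,-6.6,-12.3],[0,0,0]],[15,[0,-8.2,-11.3],[0,0,0]],[15,[0,-9.7,-10],[0,0,0]],[15,[0,0,0],[0,0,0]]]'; python3 ring.py 8
```

```text
time: 22.0
position: [0.5452, -0.0607, 0.0588]
tool_rot: [0.34, 0.622, -0.337, 0.62]
ft_force: [0.0, -0.4, -1.8]
grip_width: 0.0212
theta -127.8 r mm 99.35327483460293 z 0.0588 turn [-0.1 -0.3 -0.2] F [ 0.  -0.4 -1.8] grip 0.02115042139512773 t 22.0
[[-11.2, -8.3], [-12.6, -6.1], [-13.3, -4.3], [-13.7, -2.4], [-13.9, -0.4], [-13.9, 1.5], [-13.5, 3.4], [-12.9, 5.3], [-12.1, 7.0], [-11.0, 8.6], [-9.7, 10.1], [-8.2, 11.3]]
```

```bash
python3 -m inch '[[15,[0,-7,-5],[0,0,0]],[15,[0,-12.6,-6],[0,0,0]],[15,[0,-13.3,-4.3],[0,0,0]],[15,[0,-13.7,-2.4],[0,0,0]],[15,[0,-13.9,-0.4],[0,0,0]],[15,[0,-13.9,1.5],[0,0,0]],[15,[0,-13.5,3.4],[0,0,0]],[15,[0,-13,5.3],[0,0,0]],[15,[0,0,0],[0,0,0]]]'; python3 ring.py 8
```

```text
time: 23.12
position: [0.4486, -0.1129, 0.0588]
tool_rot: [0.34, 0.622, -0.337, 0.619]
ft_force: [-1.4, 0.4, -0.5]
grip_width: 0.0214
theta -60.9 r mm 99.89768052427415 z 0.0588 turn [-0.2 -0.4 -0.1] F [-1.4  0.4 -0.5] grip 0.021368688549948722 t 23.125
[[-11.7, 7.5], [-10.5, 9.2], [-9.1, 10.5], [-7.6, 11.7], [-5.9, 12.7], [-4.1, 13.3], [-2.2, 13.8], [-0.2, 13.9], [1.7, 13.8], [3.6, 13.5], [5.5, 12.8], [7.2, 11.9]]
```

```bash
python3 -m inch '[[15,[0,-7,4.5],[0,0,0]],[15,[0,-11,8.5],[0,0,0]],[15,[0,-9.7,10],[0,0,0]],[15,[0,-8,11],[0,0,0]],[15,[0,-6.5,12.3],[0,0,0]],[15,[0,-4.8,13],[0,0,0]],[15,[0,-2.6,13],[0,0,0]],[15,[0,0,0],[0,0,0]]]'; python3 ring.py 8
```

```text
time: 24.12
position: [0.4496, -0.2096, 0.0588]
tool_rot: [0.341, 0.619, -0.338, 0.622]
ft_force: [0.8, 0.6, 0.6]
grip_width: 0.0214
theta -3.2 r mm 100.50562215516968 z 0.0588 turn [-0.3  0.1 -0.3] F [0.8 0.6 0.6] grip 0.02144864377196371 t 24.125
[[0.7, 14.0], [2.1, 13.8], [4.0, 13.4], [5.9, 12.7], [7.6, 11.7], [9.1, 10.6], [10.5, 9.2], [11.7, 7.6], [12.6, 5.9], [13.3, 4.1], [13.8, 2.2], [13.9, 0.3]]
```

```bash
python3 -m inch '[[15,[0,0,5],[0,0,0]],[15,[0,0,0],[0,0,0]],[15,[0,0,0],[0,0,0]]]'; python3 -m inch '[[40,[0,0,0],[0,0,0]],[60,[0,0,0],[0,0,0]],[60,[0,0,0],[0,0,0]],[60,[0,0,0],[0,0,0]],[60,[0,0,0],[0,0,0]],[60,[0,0,0],[0,0,0]]]'; python3 ring.py 8 | head -1
```

```text
time: 24.5
position: [0.4517, -0.2131, 0.0588]
tool_rot: [0.34, 0.62, -0.337, 0.621]
ft_force: [0.9, 0.0, 0.6]
grip_width: 0.0214
time: 25.25
position: [0.4509, -0.212, 0.0587]
tool_rot: [0.34, 0.621, -0.337, 0.621]
ft_force: [0.2, -0.2, -0.3]
grip_width: 0.0596
theta -1.6 r mm 100.60306469608246 z 0.0587 turn [-0.2 -0.1 -0.2] F [ 0.2 -0.2 -0.3] grip 0.059603044605429624 t 25.25
```

Rise, back off, and check with all the cameras.

```bash
python3 -m inch '[[60,[-20,0,0],[0,0,0]],[60,[-40,0,0],[0,0,0]],[60,[-50,0,0],[0,0,0]],[60,[-50,0,-20],[0,0,0]],[60,[-30,40,-50],[0,0,0]],[60,[0,40,-55],[0,0,0]],[60,[0,0,-50],[0,0,0]],[60,[0,0,0],[0,0,0]],[60,[0,0,0],[0,0,0]],[60,[0,0,0],[0,0,0]]]'; python3 chk.py w4 -2.57
python3 - <<'E'
from h import *
cams,ms=[],[]
for c in("scene","side"):
    im=imaging.camera(c); save(im,c+"9"); cam=P(c)
    d=pick(cam,c,"bracket",[.536,-.159,.06]); print(c,d["confidence"],d["box"]); cams.append(cam); ms.append(d["pixels"])
    for k in imaging.tip_of(c,"knob_grip")[:1]: print("knob",k["confidence"],ray(cam,k["pixel"],.078).round(3))
    for t in("profile","pendant","stop_box"):
        for k in imaging.tip_of(c,t)[:1]: print(t,k["confidence"],ray(cam,k["pixel"],0).round(3))
s=fit(cams,ms,[.536,-.159],[.57],.04)[0]; print(s)
a=cv2.imread("pics/w4.png"); b=cv2.imread("pics/scene9.png")[140:245,160:265]
cv2.imwrite("pics/fin.png",np.hstack([cv2.resize(a,(480,360)),cv2.resize(b,(310,360),interpolation=2)]))
o=get_obs();print(o["time"],o["ft_force"])
E
```

```text
time: 26.5
position: [0.4237, -0.031, 0.2527]
tool_rot: [0.342, 0.618, -0.337, 0.622]
ft_force: [1.2, 0.1, -0.2]
grip_width: 0.06
bracket 0.7 0.5704088254380273 [ 0.5386 -0.1626  0.571 ]
knob 0.65 [ 0.4513 -0.2105  0.078 ]
rect 49.13676071166992 [ 0.5558 -0.1917 -2.5836]
bracket in spot mm [ -0.8 -33.8   0. ]
scene 0.84 [215.1, 187.4, 28.0, 21.4]
profile 0.91 [0.422 0.23  0.   ]
pendant 0.74 [0.444 0.519 0.   ]
stop_box 0.64 [ 0.316 -0.41   0.   ]
side 0.56 [311.0, 267.5, 29.3, 26.4]
knob 0.66 [ 0.448 -0.223  0.078]
profile 0.73 [0.418 0.215 0.   ]
pendant 0.92 [0.444 0.53  0.   ]
stop_box 0.72 [ 0.31  -0.399  0.   ]
(np.float64(0.1259995463814244), array([ 0.53739582, -0.15993713,  0.4947224 ]))
27.25 [-0.66303873 -0.33011433  0.01650815]
```

View pics/fin.png

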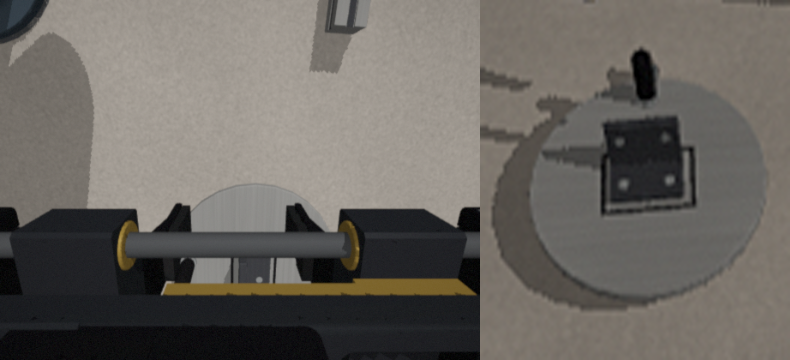

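The wrist view has the rectangle hidden by the gripper, so its rectangle fit is invalid. The scene crop shows the bracket inside the rectangle and the knob at its start position. I move for an unobstructed view to measure.

```bash
python3 -m inch '[[60,[0,5,48],[0,0,0]],[60,[0,5,50],[0,0,0]],[60,[0,5,50],[0,0,0]],[60,[0,5,50],[0,0,0]],[60,[0,5,50],[0,0,0]],[60,[0,0,0],[0,0,0]],[60,[0,0,0],[0,0,0]]]'; python3 chk.py w5 -2.57
```

```text
time: 28.12
position: [0.5813, -0.2297, 0.2514]
tool_rot: [0.342, 0.62, -0.336, 0.622]
ft_force: [-0.2, 0.2, 0.2]
grip_width: 0.0604
bracket 0.74 0.023138494652586217 [ 0.536  -0.1587  0.5611]
knob 0.91 [ 0.4488 -0.2101  0.078 ]
knob 0.74 [ 0.5376 -0.1622  0.078 ]
rect 71.1968765258789 [ 0.535  -0.1588 -2.5862]
bracket in spot mm [-0.9  0.5  0. ]
```

View pics/w5.png

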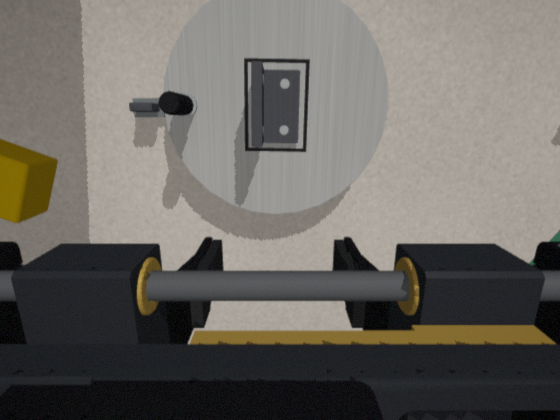

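The clean view shows the bracket (250–300, 60–147) centred in the rectangle (245–309, 59–151), off by (−0.9, 0.5) mm and 0.006 rad. The knob at (176,102) lines up with the pointer at (143,106). The robot is clear of everything.

```bash
python3 -c "
from rig import robot
print(robot.hand_in())"
```

```text
the job is handed in; nothing more can be done
None
```

I picked up the larger dark bracket by its plate and set it in the turntable rectangle. I then released it and turned the disc one full turn counterclockwise by the knob. The job is handed in at about 28 s of the 72 s allowed; the rig gave no verdict.

**Last checks**
- **Bracket:** about (−0.9, 0.5) mm from the rectangle's centre and about 0.006 rad off square, from the last clear wrist view.
- **Knob:** back at the pointer, the disc about 1° short of its start by the tool pose. The rectangle's fitted yaw differs by about 0.03 rad at most.
- **Other things:** the detected positions of the profile, pendant and stop box agree with the first ones to about 12 mm or better, which is network noise. The robot was clear of everything.

**Checks that disagreed**
- **Earlier wrist check:** the gripper hid the rectangle, so its fit came out 34 mm off. I discarded it and took the clear view instead.
- **Scene and side fit:** the combined outline fit gave the bracket's yaw as 0.495 rad, about 0.07 rad from the wrist fit. It is a coarser measurement and still within the 0.2 rad allowed.

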